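# Load a full wire spool onto the pay-off spindle and start the run

### The arm

A 6-joint arm with a two-finger parallel gripper is mounted at the origin on a cart in front of the work surface, level with it; the furniture and walls round the work are solid. World frame = base frame: x ahead of the robot, y to its left, z up, the work surface at z = 0. Lengths are in m, angles in degrees, forces in N, time in s.
With the tool pointing down it reaches from about 0.35 to 0.875 m from the base axis. Payload 4.2 kg.
Tool frame: the origin (TCP) lies midway between the tips of the shut fingers; the grasp point (between the pads) lies 19 mm behind it; z points along the fingers, y is the line along which they close (so a half turn about z gives the same grasp; the last joint's range is limited). The gripper opens to 87 mm and grips with 3 to 60 N. Pads are 19 mm wide; open, the fingers measure 117 mm over their backs; the gripper's body (75 mm by 190 mm) begins 51 mm behind the grasp point.
Start: joints at [86.666, 22.042, 0.453, 0, -68.411, -14.817], TCP at [0.195, 0.594, 0.223] pointing down, gripper open.
Joint ranges: [-179.83, 179.83], [-69.29, 118.12], [-61.27, 80.66], [-181.25, 117.63], [-171.15, -9.14], [-177.46, 177.46]. Speed limits (degrees/s): [159.86, 159.86, 180, 180, 180, 180].

### API

Orientations are given as a 3x3 rotation matrix whose columns are the frame's x, y, z axes.
In Python, from station import * gives the robot as it stands.
- The arm moves only by the tool move_arm, never from a script. Its argument "targets" is text: rows parted by semicolons, each of 4 numbers parted by spaces: the shift along the world's x, y, z in units of 25 mm (1.0 is 25 mm), then the turn about the world's z in units of 5 degrees (1.0 is 5 degrees). In form: tx ty tz spin; .... A call has 1 to 10 rows; each row shifts and turns the commanded pose from where the row before left it; what a row does not reach is not made up. A row lasts 1/12 s, in which the tool goes at most 41.7 mm and 7.16 degrees, less where a joint would pass 70% of its speed; a pose out of reach is approached as far as the arm can. A call is refused whole if a number of a shift passes 1 or a number of a turn 1, either way. A call with a gripper value outside its range is refused whole. "gripper" is the finger opening in mm, from 0 to 87, set as the call begins (left out, the last holds). The fingers move at their own pace and stop on an object; the grip force is fixed at half the most. Time passes only in rows, so rows that do not move let the fingers close. It gives the time, the measured TCP pose, the force, the opening and the grip force at its end, in the units of the state.
- sense(): the state, without advancing time (a new reading comes with each control period).
- capture(name): name is "scene" or "top" or "wrist"; returns a dict with "image" (384x512x3 uint8, blue, green, red), "fx", "fy", "cx", "cy" (pixels), "D" ([k1, k2, p1, p2, k3] as OpenCV has them; the pictures are not rectified), "world_from_camera" (4x4, takes a point from camera to world coordinates); the wrist camera has in their place "hand_eye" (4x4, takes a point from camera to tool coordinates, whose origin is the TCP and whose axes are the flange's). Camera axes: x right, y up, looking along -z (the intrinsics and any distortion apply to the point x, -y, -z); pixel columns grow to the right and rows downward; lengths in m; the calibration is good to about 2 mm. A picture is of the moment at which its call begins: read the wrist's pose just before it. There is no depth.
- finish_job(): hands the job in; it is judged then, once.
The state is a dict: "time_s": time; "joints": joint angles; "joint_velocities": joint speeds; "effort": joint torques, N m; "tcp_pos": TCP position; "ee_rot": TCP orientation; "wrist_force": force on the tool from outside, world axes, zero at the start; "moment": the same for the moment, N m; "gripper_width": opening from 0.0 (shut) to 1.0 (fully open); "gripper_force": force on a finger pad.
Only numpy, scipy, OpenCV 4.12 (cv2) and the standard library are available. Lean on these libraries where they do the work, as an engineer would, in place of code of your own. Each camera call takes 0.05 s, during which the arm holds its last target. There are 200 camera calls.

### The job

Load the full spool of wire onto the pay-off machine: stand it up and lower it over the spindle, without dropping it, until it sits flat on the platter with the drive pin in one of its drive holes, and let go. Then press the small zero key and after it the middle-sized start key, one at a time. Leave the big stop key, the empty spool and everything else on the bench alone.

Things in the scene. Friction and masses are not known exactly. Their poses are not given: they have to be found in the camera images.
- full_spool: Full wire spool: grey plastic, brass wire 56 mm thick between two octagonal flanges, 64 mm across flats, 8 mm thick, 66 mm overall; 17 mm bore. Origin at its centre, z its axis, ends alike. Flange flats face x, y and the diagonals; four drive holes per flange (11 mm wide, 10 mm radially) at 22 mm from the axis on +x, -x, +y, -y. Starts lying on a flat, centre 32 mm up. 0.3-0.5 kg.
- empty_spool: The empty spool of the same make, size and axes: bare hub, 34 mm thick, no wire. It also lies on a flat; leave it lying.
- payoff: Wire pay-off machine, fixed: base x -164..98, y -98..98 mm, 30 mm high; origin on the table under its upright spindle, x from the key console to the spindle, z up. Round the spindle a guard cage of six rods and a top ring: 170 mm inside, 182 mm outside diameter, 153 mm high, open at the top, so reach in from straight above, not slantwise. Console x -160..-100, 66 mm high plus keys.
- spindle_seat (a point): Centre of the drive platter's top face, where the spindle rises, 42 mm above the table (the platter is a steel disc of 80 mm diameter). The spindle is 14 mm in diameter, stands 88 mm above this point and tapers over its last 14 mm to a 5 mm tip. A spool fully home stands flat on the platter, its centre 33 mm above this point and its top 66 mm above it.
- drive_pin (a point): Top of the drive pin, 22 mm from the spindle axis on the platter: a 6 mm steel pin that stands 7 mm above the platter and must enter one of the drive holes of the spool's lower flange.
- platter (a joint): Turn of the drive platter with the pin about the spindle, rad, anticlockwise from above; at 0 the pin lies on the payoff's +x side. It turns stiffly (0.05 N m) either way.
- zero_key (a joint): Counter-zero key, the small round key (22 mm) at the left end of the console as the robot sees it (the payoff's +y end): 0 up, 0.006 m fully down, springs back, 5 N fully down. Pressed counts from 0.004.
- zero_key_top (a point): Middle of the top face of the zero key, 84 mm above the table. Its housing ring lies 6 mm lower (flush with the key when fully down).
- start_key (a joint): Start key, the middle-sized round key (30 mm) in the middle of the console; values as for the zero key.
- start_key_top (a point): Middle of the top face of the start key.
- stop_key (a joint): Stop key, the largest round key (38 mm) at the right end of the console (the payoff's -y end); not to be pressed.
- stop_key_top (a point): Middle of the top face of the stop key.
- jar_borax: Glass jar (does not tip or move) with a screw lid, 81 mm across, 106 mm high. Origin under its centre.
- file_flat: Hand file with wooden handle lying flat (does not move), 21 x 205 x 23 mm, long along its y. Origin under the middle.
- charcoal_block: Black charcoal block, 52 x 77 x 26 mm. Origin under the middle.
- flux_brush: Thin brush lying flat, 10 x 152 x 10 mm, long along its y. Origin under the middle.
- bench_block: Small flat steel block, 64 x 64 x 18 mm. Origin under the middle.
- brick_lower: Small pale fire brick, 44 x 64 x 26 mm. Origin under its centre.
- vernier: Vernier caliper lying flat (does not move), 60 x 197 x 8 mm, long along y. Origin under the middle.
- third_hand: Soldering stand ('third hand'), fixed; it never moves. In the world: round foot of 72 mm, 19 mm high, with a thin post 90 mm high, at x 0.565, y -0.105; from the post's top an arm about 30 mm thick over its clips runs to a tip at x 0.366, y -0.046, 0.13 m high. Origin at x 0.48, y -0.07 on the table.

How it is judged:
By the outcome, as a careful person would: the job done as asked, in the order asked, and still so for the second after the job is handed in, with the robot touching nothing.
It also fails if it takes over 72 s, if anything falls off the work surface, if the arm or the gripper's body presses on something with over 40 N, if the wrist force passes 120 N, or if a joint passes its speed limit or range.

## Working session

There is one attempt and no reset: what is moved stays moved. The work goes in short steps, Python scripts to look and compute and a tool call to move; the robot and the scene stay as the last step left them, time stands still between calls to the robot, and variables do not carry over. Pictures are saved under pics/ and viewed, at most 10 in all, crops included, and the job is handed in when it is done.

Besides the shell and the picture viewer there is one more tool, called after "Request:" as a command line: name --argument value ..., lists and objects as JSON in quotes. move_arm: Moves the arm, as the interface text tells. Its arguments: {"type":"object","properties":{"targets":{"type":"string"},"gripper":{"type":"number"}},"required":["targets"]}

```bash
ls; mkdir -p pics; python3 - <<'E'
from station import *
import cv2,pickle
s=sense();print(s)
d={}
for n in("scene","top","wrist"):
    c=capture(n);d[n]=c;cv2.imwrite(f"pics/{n}0.png",c["image"])
    print(n,{k:v for k,v in c.items() if k!="image"})
d['s']=s
pickle.dump(d,open("c0.pkl","wb"))
E
```

```text
pics
{'time_s': 0.0, 'joints': array([ 8.66644609e+01,  2.20922458e+01,  3.78709529e-01, -2.99980960e-02,
       -6.84081474e+01, -1.48179944e+01]), 'joint_velocities': array([ 0.04730939, -0.05464625, -0.02677992, -0.00564583, -0.07780428,
        0.00046141]), 'effort': array([ 3.68909980e-05, -3.90659630e+01,  1.87404370e+01,  4.21958864e+00,
        1.10141945e-02, -1.93395322e-04]), 'tcp_pos': array([0.19450252, 0.59333608, 0.22143401]), 'ee_rot': array([[ 9.50164855e-01, -3.11747296e-01, -6.09567204e-04],
       [-3.11747883e-01, -9.50162555e-01, -2.09180838e-03],
       [ 7.29276720e-05,  2.17759409e-03, -9.99997626e-01]]), 'wrist_force': array([0.52322198, 0.83465423, 0.08463006]), 'moment': array([-0.01012386,  0.02065797,  0.00028278]), 'gripper_force': 0.0, 'gripper_width': 1.0049290170769807}
scene {'fx': 491.29984354759836, 'fy': 491.29984354759836, 'cx': 255.75197837955753, 'cy': 185.71206567156864, 'D': array([0.02118161, 0.        , 0.        , 0.        , 0.        ]), 'world_from_camera': array([[ 0.79491806,  0.43719516, -0.42067288, -0.06830589],
       [-0.606692
[... 557 characters left out ...]
314229e-03,  1.10347183e-01,  9.93890503e-01,
         1.11935723e+00],
       [ 0.00000000e+00,  0.00000000e+00,  0.00000000e+00,
         1.00000000e+00]])}
wrist {'fx': 329.0881562081533, 'fy': 329.0881562081533, 'cx': 255.08826175257676, 'cy': 189.86006956662018, 'D': array([-0.07607338,  0.        ,  0.        ,  0.        ,  0.        ]), 'hand_eye': array([[ 8.57052917e-05,  9.68557280e-01,  2.48790652e-01,
         6.75794508e-02],
       [ 9.99999909e-01,  2.08074387e-05, -4.25492193e-04,
         2.09861157e-04],
       [-4.17290257e-04,  2.48790666e-01, -9.68557190e-01,
        -1.63813500e-01],
       [ 0.00000000e+00,  0.00000000e+00,  0.00000000e+00,
         1.00000000e+00]])}
```

View pics/scene0.png

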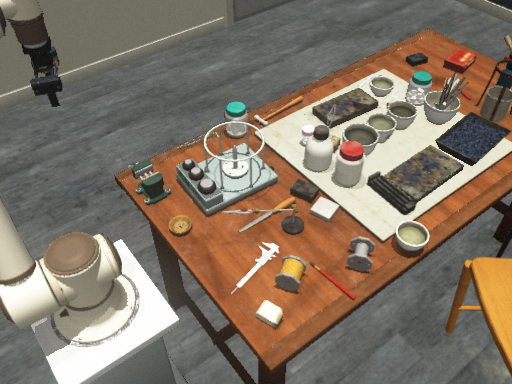

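View pics/top0.png

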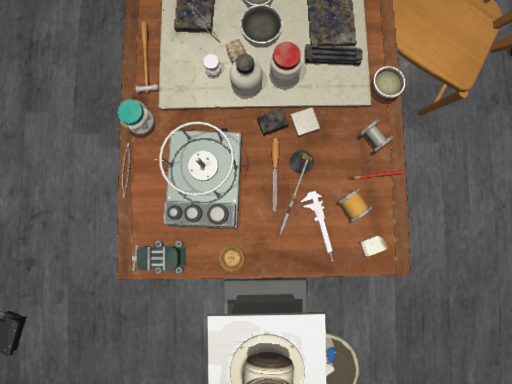

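The views show the full spool at top (354,206) / scene (291,272), the empty one at top (376,137), and the payoff's spindle at top about (203,165) with keys at (175,212), (192,213) and (217,214). Next I'll zoom in on the details.

```bash
cat > h.py <<'E'
import numpy as np,cv2,pickle
from station import *
F=np.diag([1,-1,-1.])
def T(c,s=None):
    if "hand_eye" in c:
        W=np.eye(4);W[:3,:3]=s["ee_rot"];W[:3,3]=s["tcp_pos"];return W@c["hand_eye"]
    return c["world_from_camera"]
def K(c): return np.array([[c["fx"],0,c["cx"]],[0,c["fy"],c["cy"]],[0,0,1]])
def ray(c,uv,s=None):
    p=cv2.undistortPoints(np.array([[uv]],float),K(c),c["D"])[0,0]
    W=T(c,s);d=W[:3,:3]@np.array([p[0],-p[1],-1]);return W[:3,3],d/np.linalg.norm(d)
def onz(c,uv,z,s=None):
    o,d=ray(c,uv,s);return o+d*(z-o[2])/d[2]
def tri(rs):
    A=0;b=0
    for o,d in rs:
        P=np.eye(3)-np.outer(d,d);A=A+P;b=b+P@o
    x=np.linalg.solve(A,b);return x,[np.linalg.norm(np.cross(x-o,d)) for o,d in rs]
def proj(c,X,s=None):
    W=np.linalg.inv(T(c,s));X=np.atleast_2d(X);p=X@W[:3,:3].T+W[:3,3];p=p@F
    return cv2.projectPoints(p.reshape(-1,1,3),np.zeros(3),np.zeros(3),K(c),c["D"])[0][:,0]
def crop(im,u,v,w,h,k): return cv2.resize(im[v:v+h,u:u+w],None,fx=k,fy=k,interpolation=cv2.INTER_CUBIC)
E
python3 - <<'E'
from h import *
d=pickle.load(open("c0.pkl","rb"));t=d["top"]["image"];s=d["scene"]["image"]
a=np.hstack([crop(t,150,110,100,75*1,4)[:300],crop(t,310,170,100,75,4)])
a=np.hstack([crop(t,150,115,100,120,4)[:480],crop(t,325,180,70,60,4*1)[:240].copy() if 0 else cv2.copyMakeBorder(crop(t,325,180,60,60,6),0,120,0,0,cv2.BORDER_CONSTANT)])
cv2.imwrite("pics/z1.png",a)
b=np.hstack([crop(s,170,115,110,100,4),crop(s,260,245,60,66,6)[:400]])
cv2.imwrite("pics/z2.png",b);print(a.shape,b.shape)
for n,uv,z in(("spool",(354,206),.032),("empty",(376,137),.032),("spin",(203,165),.042),("zero",(175,212),.084),("start",(192,213),.084),("stop",(217,214),.084),("brick",(374,246),.02),("brush",(376,176),.01)):
    print(n,onz(d["top"],uv,z).round(3))
E
```

```text
Traceback (most recent call last):
ValueError: all the input array dimensions except for the concatenation axis must match exactly, but along dimension 0, the array at index 0 has size 400 and the array at index 1 has size 396
```

View pics/z1.png

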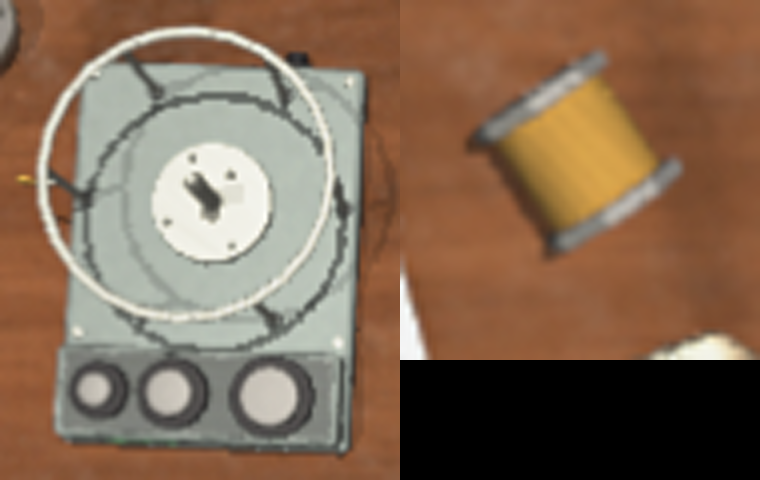

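```bash
python3 - <<'E'
from h import *
d=pickle.load(open("c0.pkl","rb"));s=d["scene"]["image"];t=d["top"]
b=np.hstack([crop(s,170,115,110,99,4),crop(s,260,245,66,66,6)])
cv2.imwrite("pics/z2.png",b);print(b.shape)
for n,uv,z in(("spool",(354,206),.032),("empty",(376,137),.032),("spin",(203,165),.042),("zero",(174,212.5),.084),("start",(192,213),.084),("stop",(217.5,214),.084),("brick",(374,246),.02),("brush",(376,176),.01),("vern",(318,220),.01),("vern",(332,258),.01),
 ("f1a",(325+470/6,180+135/6),.04),("f1b",(325+600/6,180+55/6),.04),("f2a",(325+555/6,180+248/6),.04),("f2b",(325+680/6,180+168/6),.04)):
    print(n,onz(t,uv,z).round(3))
E
```

```text
(396, 836, 3)
spool [ 0.438 -0.242  0.032]
empty [ 0.626 -0.312  0.032]
spin [0.554 0.16  0.042]
zero [0.426 0.229 0.084]
start [0.424 0.182 0.084]
stop [0.42  0.117 0.084]
brick [ 0.329 -0.296  0.02 ]
brush [ 0.521 -0.312  0.01 ]
vern [ 0.403 -0.147  0.01 ]
vern [ 0.299 -0.183  0.01 ]
f1a [ 0.444 -0.375  0.04 ]
f1b [ 0.479 -0.438  0.04 ]
f2a [ 0.393 -0.412  0.04 ]
f2b [ 0.427 -0.472  0.04 ]
```

View pics/z2.png

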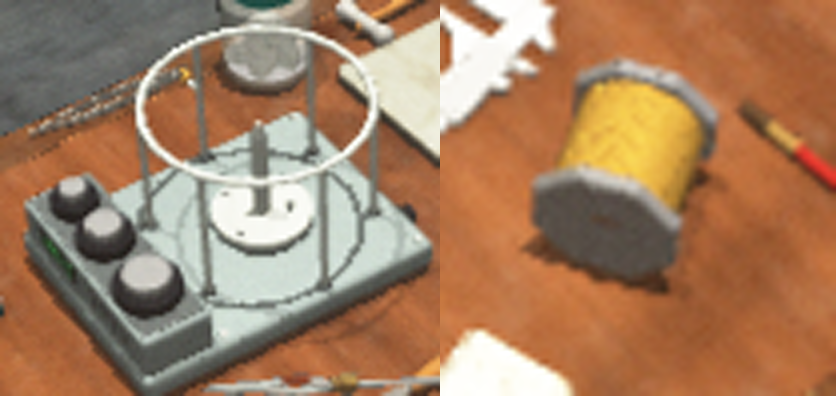

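Spool at about (0.438,-0.242) with its axis about 35° from world x; spindle about (0.554,0.160). I'll go over the payoff first and look down at the platter.

Request:
move_arm --targets "0.8 -0.95 0 -0.6;0.8 -0.95 0 -0.6;0.8 -0.95 0 -0.6;0.8 -0.95 0 -0.6;0.8 -0.95 0 -0.6;0.8 -0.95 0 -0.6;0.8 -0.95 0 -0.6;0.8 -0.95 0 -0.6;0.8 -0.95 0 -0.6"

```text
time_s: 0.9
tcp_pos: [0.3753, 0.3787, 0.2224]
ee_rot: [[0.704, -0.711, -0.0], [-0.711, -0.704, -0.0], [-0.0, 0.0, -1.0]]
wrist_force: [0.8, 1.6, 1.0]
gripper_width: 1.001
gripper_force: 0.0
```

Request:
move_arm --targets "0.8 -0.95 0 -0.6;0.8 -0.95 0 -0.6;0.8 -0.95 0 -0.6;0.8 -0.95 0 -0.6;0.8 -0.95 0 -0.6;0.8 -0.95 0 -0.6;0.8 -0.95 0 -0.6;0.8 -0.95 0 -0.6;0.8 -0.95 0 -0.6;0 0 0 0"

```text
time_s: 1.73
tcp_pos: [0.5569, 0.1629, 0.2218]
ee_rot: [[0.3, -0.954, -0.0], [-0.954, -0.3, -0.001], [0.001, 0.001, -1.0]]
wrist_force: [0.7, 1.2, -0.5]
gripper_width: 0.995
gripper_force: 0.0
```

```bash
python3 - <<'E'
from h import *
s=sense();c=capture("wrist");pickle.dump((c,s),open("w1.pkl","wb"))
print(s["time_s"],s["joints"].round(1),s["tcp_pos"].round(4),s["ee_rot"].round(3).tolist())
cv2.imwrite("pics/w1.png",cv2.resize(c["image"],(768,576)))
print(proj(c,[[.554,.16,.042],[.554,.16,.13]],s))
E
```

```text
1.7333 [ 32.3  17.7  -6.1   0.1 -66.2 -14.9] [0.5569 0.1629 0.2218] [[0.3, -0.954, -0.0], [-0.954, -0.3, -0.001], [0.001, 0.001, -1.0]]
[[258.06074955 169.75125403]
 [259.18254119 190.36480909]]
```

View pics/w1.png

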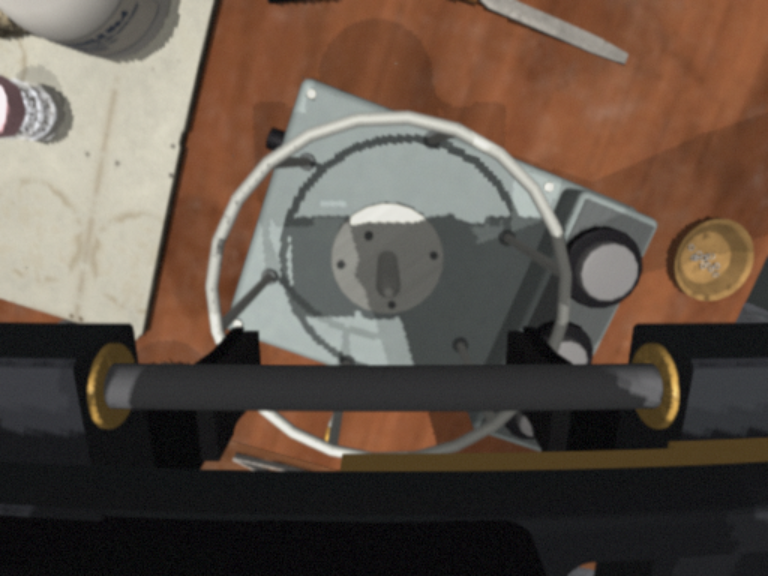

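Platter centre at full-res (258,173), spindle tip (258.7,194.7). The spot at viewed (369,236) is 22 mm from the axis, so it is the pin; the other spots, at about 32 mm, are screws.

```bash
python3 - <<'E'
from h import *
d=pickle.load(open("c0.pkl","rb"));t=d["top"];sc=d["scene"];c,s=pickle.load(open("w1.pkl","rb"))
f=lambda u,v:(u/1.5-.17,v/1.5-.17)
g=lambda u,v:(150+u/4-.4,115+v/4-.4); q=lambda u,v:(170+u/4-.4,115+v/4-.4)
for n,w,tt,ss in(("platter",(387,260),(211,201.5),None),("pin",(369,236),(230,175),None),("tip",(388,292),(193,182),(258,125)),("stop",(610,266),(271,397),(149,276)),("start",None,(169,391),(105,228)),("zero",None,(96,389),(73,190))):
    rs=[ray(t,g(*tt))]
    if w: rs.append(ray(c,f(*w),s))
    if ss: rs.append(ray(sc,q(*ss)))
    x,e=tri(rs);print(n,x.round(4),np.round(e,4))
p=onz(c,f(387,260),.042,s);n=onz(c,f(369,236),.049,s);print("w",p,n,np.degrees(np.arctan2(*(n-p)[1::-1])))
p=onz(t,g(211,201.5),.042);n=onz(t,g(230,175),.049);print("t",p,n,np.degrees(np.arctan2(*(n-p)[1::-1])))
print(onz(c,f(388,292),.13,s))
# spool outline in top, scene
h=lambda u,v:(325+(u-400)/6-.4,180+v/6-.4)
for k in((470,135),(603,52),(555,250),(682,165)): print(onz(t,h(*k),.045).round(4))
E
```

```text
platter [0.5533 0.162  0.0463] [0.0008 0.0008]
pin [0.5704 0.149  0.0491] [0.0009 0.0009]
tip [0.5533 0.1614 0.1297] [0.0019 0.0021 0.0016]
stop [0.4215 0.1163 0.0862] [0.0013 0.0006 0.0017]
start [0.4264 0.1829 0.0804] [0.0008 0.0008]
zero [0.4279 0.2292 0.0843] [0.0006 0.0006]
w [0.55311759 0.16359279 0.042     ] [0.57048553 0.1499548  0.049     ] -38.14039410361028
t [0.5538405  0.16187472 0.042     ] [0.57033076 0.14815541 0.049     ] -39.759247096993334
[0.55348518 0.16343682 0.13      ]
[ 0.4481 -0.1926  0.045 ]
[ 0.4838 -0.2534  0.045 ]
[ 0.3967 -0.2285  0.045 ]
[ 0.433  -0.2867  0.045 ]
```

Request:
move_arm --targets "-0.28 -0.95 0 -0.88;-0.28 -0.95 0 -0.88;-0.28 -0.95 0 -0.88;-0.28 -0.95 0 -0.88;-0.28 -0.95 0 -0.88;-0.28 -0.95 0 -0.88;-0.28 -0.95 0 -0.88;-0.28 -0.95 0 -0.88;-0.28 -0.95 0 -0.88"

```text
time_s: 2.53
tcp_pos: [0.4907, -0.0475, 0.2225]
ee_rot: [[-0.372, -0.928, -0.0], [-0.928, 0.372, 0.0], [-0.0, 0.0, -1.0]]
wrist_force: [0.7, -0.3, -0.2]
gripper_width: 0.994
gripper_force: 0.0
```

Request:
move_arm --targets "-0.28 -0.95 0 -0.88;-0.28 -0.95 0 -0.88;-0.28 -0.95 0 -0.88;-0.28 -0.95 0 -0.88;-0.28 -0.95 0 -0.88;-0.28 -0.95 0 -0.88;-0.28 -0.95 0 -0.88;-0.28 -0.95 0 -0.88;0 0 0 0"

```text
time_s: 3.28
tcp_pos: [0.4345, -0.239, 0.2223]
ee_rot: [[-0.841, -0.542, -0.001], [-0.542, 0.841, -0.0], [0.001, 0.0, -1.0]]
wrist_force: [1.1, 0.5, 0.1]
gripper_width: 0.995
gripper_force: 0.0
```

```bash
python3 - <<'E'
from h import *
s=sense();c=capture("wrist");pickle.dump((c,s),open("w2.pkl","wb"))
print(s["time_s"],s["joints"].round(1),s["tcp_pos"].round(4),s["ee_rot"].round(3).tolist())
cv2.imwrite("pics/w2.png",cv2.resize(c["image"],(768,576)))
E
```

```text
3.2833 [-10.    9.4 -17.2   0.  -63.4 -47.2] [ 0.4345 -0.239   0.2223] [[-0.841, -0.542, -0.001], [-0.542, 0.841, -0.0], [0.001, 0.0, -1.0]]
```

View pics/w2.png

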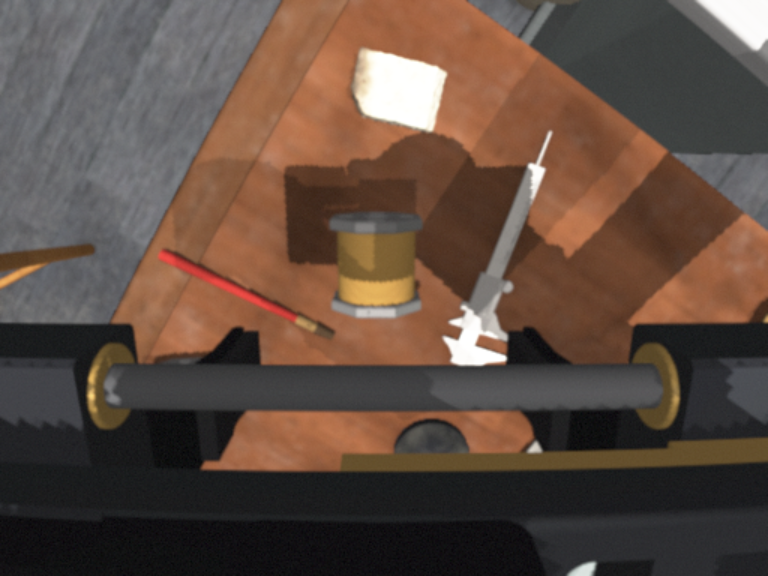

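```bash
python3 - <<'E'
from h import *
from scipy.optimize import least_squares
d=pickle.load(open("c0.pkl","rb"));t=d["top"];c,s=pickle.load(open("w2.pkl","rb"))
f=lambda u,v:np.array((u/1.5-.17,v/1.5-.17))
h=lambda u,v:np.array((325+(u-400)/6-.4,180+v/6-.4))
# extreme corners, z=.045, +-26.5mm? octagon corner lateral 32, height 32+-13.3
W=[f(330,222),f(422,220),f(331,300),f(421,298)]
P=[onz(c,w,.0453,s) for w in W]
for p in P: print(p.round(4))
P=np.array(P);print("ctr",P.mean(0),"widths",np.linalg.norm(P[0]-P[1]),np.linalg.norm(P[2]-P[3]),"len",np.linalg.norm((P[0]+P[1]-P[2]-P[3])/2))
v=(P[2]+P[3]-P[0]-P[1]);l=P[0]-P[1]+P[2]-P[3];print(np.degrees(np.arctan2(v[1],v[0])),np.degrees(np.arctan2(l[1],l[0])))
# height by two views: centre of flange lateral corners wrist vs top
T=[h(555,250),h(682,165),h(470,135),h(603,52)]
for i,j in((0,1),(1,0),(2,3),(3,2)):
    x,e=tri([ray(c,W[i],s),ray(t,T[j])]);print(x.round(4),np.round(e,4))
E
```

```text
[ 0.4328 -0.2837  0.0453]
[ 0.3972 -0.231   0.0453]
[ 0.4803 -0.2539  0.0453]
[ 0.444  -0.2004  0.0453]
ctr [ 0.43856612 -0.24222534  0.0453    ] widths 0.06361079030807176 0.06467770551717683 len 0.05602791694583556
32.60892418333817 -55.92343237923311
[ 0.4319 -0.2837  0.0548] [0.0007 0.0007]
[ 0.3972 -0.23    0.0382] [0.0004 0.0004]
[ 0.4834 -0.2541  0.0387] [0.0013 0.0013]
[ 0.4487 -0.196   0.0248] [0.0007 0.0007]
```

The spool is seen squarely between the fingers: flange B at viewed (376,221), flange A at (376,299), centre (0.4385,-0.242), axis 32.6°. The near flange B has clear room for the fingers, so I'll grip it across its flats.

Request:
move_arm --targets "-0.82 -0.74 -0.9 0;0 0 -1 0;0 0 -1 0;0 0 -1 0;0 0 -1 0;0 0 -1 0;0 0 -1 0;0 0 -0.8 0;0 0 -0.6 0;0 0 0 0"

```text
time_s: 4.17
tcp_pos: [0.4133, -0.254, 0.0123]
ee_rot: [[-0.837, -0.547, -0.006], [-0.547, 0.837, 0.002], [0.004, 0.005, -1.0]]
wrist_force: [-0.3, -0.8, 0.6]
gripper_width: 0.999
gripper_force: 0.0
```

Request:
move_arm --targets "0 0 0 0;0 0 0 0;0 0 0 0;0 0 0 0;0 0 0 0" --gripper 63

```text
time_s: 4.58
tcp_pos: [0.416, -0.2561, 0.0161]
ee_rot: [[-0.838, -0.546, 0.003], [-0.546, 0.838, -0.001], [-0.002, -0.002, -1.0]]
wrist_force: [0.2, -2.8, 1.0]
gripper_width: 0.755
gripper_force: 1.2
```

Request:
move_arm --targets "0 0 0 0;0 0 0 0;0 0 0 0;0 0 0 0"

```text
time_s: 4.92
tcp_pos: [0.4163, -0.2565, 0.016]
ee_rot: [[-0.838, -0.546, 0.003], [-0.546, 0.838, -0.001], [-0.002, -0.002, -1.0]]
wrist_force: [-0.0, -3.5, 6.2]
gripper_width: 0.722
gripper_force: 15.8
```

Request:
move_arm --targets "0 0 0.2 0;0 0 0.4 0;0 0 0.5 0;0 0 0.5 0;0 0 0.5 0;0 0 0.5 0;0 0 0.5 0;0 0 0.5 0;0 0 0.4 0;0 0 0 0"

```text
time_s: 5.75
tcp_pos: [0.4147, -0.2555, 0.1158]
ee_rot: [[-0.838, -0.545, 0.0], [-0.545, 0.838, 0.001], [-0.001, 0.0, -1.0]]
wrist_force: [1.0, 0.4, -5.0]
gripper_width: 0.731
gripper_force: 17.3
```

```bash
python3 - <<'E'
from h import *
s=sense();c=capture("wrist");e=capture("scene");t=capture("top");pickle.dump((c,s,e,t),open("w3.pkl","wb"))
print(s["time_s"],s["moment"],s["wrist_force"],s["tcp_pos"],s["gripper_width"]*87,s["gripper_force"])
u,v=proj(e,s["tcp_pos"])[0].astype(int)
a=crop(e["image"],u-50,v-50,100,96,4);b=cv2.resize(c["image"],(512,384))[:, 56:456]
cv2.imwrite("pics/w3.png",np.hstack([a,b]))
E
```

```text
5.75 [-0.04857006 -0.15376083  0.00417345] [ 0.98070214  0.38721116 -4.95416624] [ 0.41473128 -0.25545072  0.11575084] 63.583094119468946 17.323537236633797
```

View pics/w3.png

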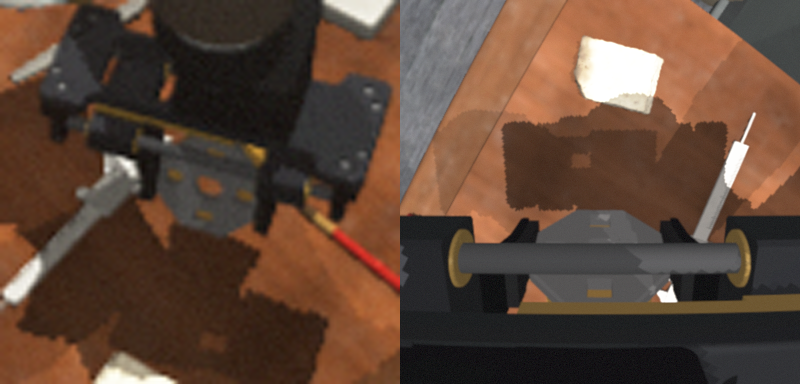

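```bash
python3 - <<'E'
from h import *
c,s,e,t=pickle.load(open("w3.pkl","rb"))
R=s["ee_rot"];g=s["tcp_pos"]-R[:,2]*.019
for th in range(0,100,10):
    a=np.radians(th)
    # spool axis dir (towards other end) at th=0: -toolx ; at 90: down(tool z)
    ax=R@np.array([-np.cos(a),0,np.sin(a)]); up=R@np.array([np.sin(a),0,np.cos(a)])
    f=g-ax*.004
    P=proj(c,[f+up*-.022,f+up*.022,f+R[:,1]*.022],s); print(th,P.round(0).tolist(), (f+up*.032+ax*0)[2].round(3))
E
```

```text
0 [[255.0, 266.0], [255.0, 228.0], [302.0, 244.0]] 0.103
10 [[255.0, 275.0], [255.0, 222.0], [302.0, 245.0]] 0.104
20 [[255.0, 283.0], [255.0, 216.0], [302.0, 246.0]] 0.106
30 [[255.0, 289.0], [255.0, 212.0], [302.0, 247.0]] 0.109
40 [[255.0, 295.0], [255.0, 209.0], [302.0, 248.0]] 0.113
50 [[255.0, 298.0], [255.0, 206.0], [302.0, 250.0]] 0.117
60 [[255.0, 300.0], [255.0, 205.0], [302.0, 251.0]] 0.122
70 [[255.0, 301.0], [255.0, 206.0], [302.0, 253.0]] 0.128
80 [[255.0, 299.0], [255.0, 207.0], [302.0, 254.0]] 0.133
90 [[255.0, 297.0], [255.0, 211.0], [302.0, 255.0]] 0.139
```

The spool lifted and is partly swung (about 30° of 90°), with its holes in line with the gripper axes. I'll lower it near the table and ease the grip so it swings upright.

Request:
move_arm --targets "0 0 -0.5 0;0 0 -0.6 0;0 0 -0.6 0;0 0 -0.5 0;0 0 -0.2 0;0 0 0 0;0 0 0 0"

```text
time_s: 6.48
tcp_pos: [0.4149, -0.2558, 0.0546]
ee_rot: [[-0.838, -0.545, -0.002], [-0.545, 0.838, 0.0], [0.001, 0.001, -1.0]]
wrist_force: [1.0, -0.1, -3.6]
gripper_width: 0.725
gripper_force: 17.4
```

Request:
move_arm --targets "0 0 0 0;0 0 0 0;0 0 0 0;0 0 0 0;0 0 0 0;0 0 0 0" --gripper 63.4

```text
time_s: 6.98
tcp_pos: [0.4157, -0.2563, 0.0563]
ee_rot: [[-0.838, -0.546, 0.002], [-0.546, 0.838, -0.001], [-0.001, -0.002, -1.0]]
wrist_force: [-3.1, -0.1, 6.5]
gripper_width: 0.731
gripper_force: 8.6
```

```bash
cat > tilt.py <<'E'
from h import *
# estimate swing th by matching dark/bright edges: print grey column profile through the flange middle
s=sense();c=capture("wrist");pickle.dump((c,s),open("wt.pkl","wb"))
print(s["time_s"],s["wrist_force"].round(2),s["tcp_pos"].round(4),s["gripper_width"]*87,s["gripper_force"])
g=c["image"][:,:,:].astype(int)
for r in range(196,312,3): print(r,g[r,255].tolist(),end=' ')
E
python3 tilt.py
```

```text
6.9833 [-3.06 -0.1   6.55] [ 0.4157 -0.2563  0.0563] 63.636625480903724 8.601153514688633
196 [42, 59, 90] 199 [82, 85, 88] 202 [98, 98, 101] 205 [93, 94, 95] 208 [84, 86, 87] 211 [75, 124, 157] 214 [66, 121, 159] 217 [62, 115, 147] 220 [62, 113, 148] 223 [68, 115, 146] 226 [94, 96, 99] 229 [96, 99, 98] 232 [94, 95, 97] 235 [96, 97, 98] 238 [93, 94, 97] 241 [87, 87, 90] 244 [58, 57, 58] 247 [64, 63, 63] 250 [69, 69, 69] 253 [71, 71, 71] 256 [73, 70, 72] 259 [73, 73, 73] 262 [74, 74, 72] 265 [74, 73, 76] 268 [74, 73, 74] 271 [66, 64, 67] 274 [49, 56, 72] 277 [96, 96, 99] 280 [98, 99, 101] 283 [95, 96, 97] 286 [99, 100, 102] 289 [96, 98, 99] 292 [97, 98, 98] 295 [72, 99, 121] 298 [63, 117, 151] 301 [60, 112, 147] 304 [48, 86, 109] 307 [52, 90, 112] 310 [49, 86, 110]
```

```bash
cat > fit.py <<'E'
from h import *
from scipy.optimize import least_squares
def fit(c,s,obs):
    R=s["ee_rot"];k=np.array([-.032,-.027,-.017,.017])
    def P(p):
        a=np.radians(p[0]);ax=R@np.array([-np.cos(a),0,np.sin(a)]);up=R@np.array([np.sin(a),0,np.cos(a)])
        f=s["tcp_pos"]-R[:,2]*.019+R@np.array([p[1],0,p[2]])-ax*.004
        return proj(c,[f+up*q for q in k],s)[:,1]
    for t0 in(30,60,90,110):
        r=least_squares(lambda p:np.r_[P(p)-obs,p[1]/.003,p[2]/.003],[t0,0,0],x_scale=[10,.01,.01]);print(r.x.round(4),r.cost.round(2))
E
python3 - <<'E'
from fit import *
c,s=pickle.load(open("wt.pkl","rb"));fit(c,s,[197.5,209.5,224.5,294])
c,s,_,_=pickle.load(open("w3.pkl","rb"));g=c["image"][:,255].astype(int);print([(r,(g[r,2]-g[r,0]))for r in range(190,310,2)])
E
```

```text
[-1.310255e+02 -1.600000e-03 -1.100000e-03] 3.6
[-1.310255e+02 -1.600000e-03 -1.100000e-03] 3.6
[ 2.289745e+02 -1.600000e-03 -1.100000e-03] 3.6
[ 2.289745e+02 -1.600000e-03 -1.100000e-03] 3.6
[(190, np.int64(47)), (192, np.int64(45)), (194, np.int64(45)), (196, np.int64(44)), (198, np.int64(44)), (200, np.int64(45)), (202, np.int64(42)), (204, np.int64(42)), (206, np.int64(46)), (208, np.int64(47)), (210, np.int64(13)), (212, np.int64(0)), (214, np.int64(2)), (216, np.int64(2)), (218, np.int64(2)), (220, np.int64(2)), (222, np.int64(2)), (224, np.int64(10)), (226, np.int64(36)), (228, np.int64(2)), (230, np.int64(2)), (232, np.int64(3)), (234, np.int64(1)), (236, np.int64(1)), (238, np.int64(2)), (240, np.int64(1)), (242, np.int64(0)), (244, np.int64(-1)), (246, np.int64(-1)), (248, np.int64(-1)), (250, np.int64(-2)), (252, np.int64(-2)), (254, np.int64(-2)), (256, np.int64(0)), (258, np.int64(-2)), (260, np.int64(-2)), (262, np.int64(-1)), (264, np.int64(-2)), (266, np.int64(-1)), (268, np.int64(-1)), (270, np.int64(-1)), (272, np.int64(-3)), (274, np.int64(0)), (276, np.int64(1)), (278, np.int64(3)), (280, np.int64(3)), (282, np.int64(1)), (284, np.int64(3)), (286, np.int64(2)), (288, np.int64(5)), (290, np.int64(59)), (292, np.int64(75)), (294, np.int64(77)), (296, np.int64(66)), (298, np.int64(8)), (300, np.int64(0)), (302, np.int64(34)), (304, np.int64(62)), (306, np.int64(59)), (308, np.int64(60))]
```

```bash
sed -i 's/k=np.array.*/k=np.array([.032,.027,.017,-.017])/' fit.py; python3 - <<'E'
from fit import *
c,s=pickle.load(open("wt.pkl","rb"));fit(c,s,[197.5,209.5,224.5,294])
print(proj(c,[s["tcp_pos"]],s))
g=c["image"].astype(int)
print([(r,int(g[r,255,2]-g[r,255,0])) for r in range(290,330,2)])
E
```

```text
[ 4.28462e+01 -3.80000e-03 -1.50000e-03] 4.43
[ 4.28462e+01 -3.80000e-03 -1.50000e-03] 4.43
[ 8.97765e+01 -3.80000e-03  1.10000e-03] 10.34
[ 8.97766e+01 -3.80000e-03  1.10000e-03] 10.34
[[255.35046637 236.64329288]]
[(290, 1), (292, 1), (294, 10), (296, 81), (298, 88), (300, 90), (302, 72), (304, 61), (306, 62), (308, 60), (310, 61), (312, 59), (314, 27), (316, -4), (318, -1), (320, -5), (322, -4), (324, -3), (326, -3), (328, -1)]
```

```bash
python3 - <<'E'
from h import *
c,s=pickle.load(open("wt.pkl","rb"));e=capture("scene");t=capture("top")
u,v=proj(e,s["tcp_pos"])[0].astype(int);print(u,v)
a=crop(e["image"],u-33,v-30,66,66,6);b=crop(c["image"],190,180,132,132,3)
cv2.imwrite("pics/w4.png",np.hstack([a,b]))
E
```

```text
286 276
```

View pics/w4.png

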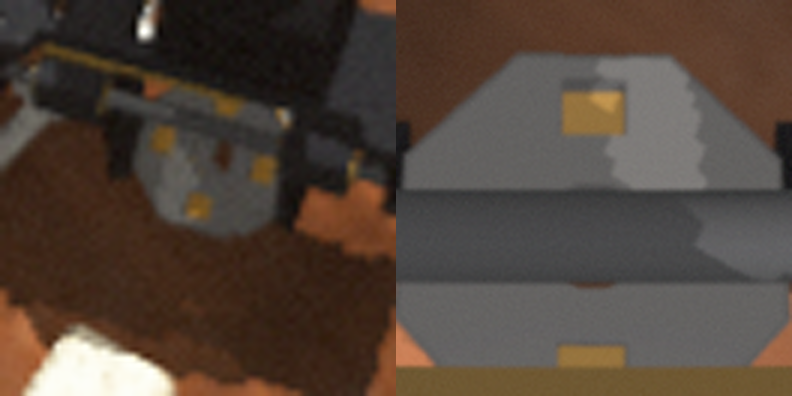

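Request:
move_arm --targets "0 0 0.3 0;0 0 0.4 0;0 0 0.2 0;0 0 0 0;0 0 0 0"

```text
time_s: 7.55
tcp_pos: [0.4154, -0.2557, 0.0776]
ee_rot: [[-0.838, -0.545, 0.001], [-0.545, 0.838, 0.0], [-0.001, -0.001, -1.0]]
wrist_force: [1.1, 0.1, -4.3]
gripper_width: 0.733
gripper_force: 8.6
```

```bash
python3 - <<'E'
from fit import *
c,s=pickle.load(open("wt.pkl","rb"));fit(c,s,[197.5,206.5,224.5,294])
E
sed -i '/^for r/d' tilt.py; cat >> tilt.py <<'E'
d=g[:,255,2]-g[:,255,0]; m=(d>22).astype(int); ch=np.flatnonzero(np.diff(m)); print([(int(r)+1,'col' if m[r+1] else 'grey') for r in ch if 180<r<330])
E
python3 tilt.py
```

```text
[ 4.4637e+01 -3.6000e-03 -1.4000e-03] 0.93
[ 4.4637e+01 -3.6000e-03 -1.4000e-03] 0.93
[ 8.76456e+01 -3.80000e-03  1.40000e-03] 6.52
[ 8.76458e+01 -3.80000e-03  1.40000e-03] 6.52
7.55 [ 1.11  0.09 -4.25] [ 0.4154 -0.2557  0.0776] 63.77869838850532 8.59353413572535
[(202, 'grey'), (217, 'col'), (224, 'grey'), (279, 'col'), (282, 'grey'), (295, 'col'), (315, 'grey')]
```

Request:
move_arm --targets "0.8 0.5 0.2 0;0 0 0 0;-0.3 -0.2 0 0;-0.3 -0.2 0 0;-0.2 -0.1 -0.2 0;0.8 0.5 0.2 0;0 0 0 0;-0.3 -0.2 0 0;-0.3 -0.2 0 0;-0.2 -0.1 -0.2 0"

```text
time_s: 8.43
tcp_pos: [0.4133, -0.2566, 0.0776]
ee_rot: [[-0.839, -0.544, -0.0], [-0.544, 0.839, 0.0], [0.0, 0.0, -1.0]]
wrist_force: [-0.1, -0.6, -3.5]
gripper_width: 0.73
gripper_force: 4.1
```

```bash
python3 tilt.py
```

```text
8.4333 [-0.06 -0.63 -3.54] [ 0.4133 -0.2566  0.0776] 63.46785718647683 4.1014425724279135
[(201, 'grey'), (215, 'col'), (221, 'grey'), (242, 'col'), (244, 'grey'), (276, 'col'), (277, 'grey'), (286, 'col'), (315, 'grey')]
```

```bash
python3 - <<'E'
from h import *
from scipy.optimize import least_squares
def fit(c,s,obs,k=np.array([.032,.017,-.017]),sg=.004):
    R=s["ee_rot"]
    def P(p):
        a=np.radians(p[0]);ax=R@np.array([-np.cos(a),0,np.sin(a)]);up=R@np.array([np.sin(a),0,np.cos(a)])*-1
        up=-up if (R.T@up)[0]<0 else up
        up=R@np.array([np.sin(a),0,-np.cos(a)]) if 0 else up
        f=s["tcp_pos"]-R[:,2]*.019+R@np.array([p[1],0,p[2]])-ax*.004
        return proj(c,[f+up*q for q in k],s)[:,1]
    for t0 in(20,50,80,110):
        r=least_squares(lambda p:np.r_[P(p)-obs,p[1]/sg,p[2]/sg],[t0,0,0],x_scale=[10,.01,.01]);print(r.x.round(4),r.cost.round(2))
c,s=pickle.load(open("wt.pkl","rb"));fit(c,s,[201,221,286])
# check geometry: axis perpendicular to up?
a=np.radians(30);print(np.dot([-np.cos(a),0,np.sin(a)],[np.sin(a),0,np.cos(a)]))
E
```

```text
[ 3.26902e+01 -1.30000e-03 -2.10000e-03] 2.11
[ 3.26902e+01 -1.30000e-03 -2.10000e-03] 2.11
[ 9.85331e+01 -2.90000e-03  5.80000e-03] 24.49
[ 9.8533e+01 -2.9000e-03  5.8000e-03] 24.49
7.437084071668725e-18
```

```bash
cat > fit2.py <<'E'
from h import *
from scipy.optimize import least_squares
def fit2(e,R,g,obs):
    # obs: top,bottom,left,right hole centres in scene image px
    def P(p):
        a=np.radians(p[0]);ax=R@np.array([-np.cos(a),0,np.sin(a)]);up=R@np.array([np.sin(a),0,np.cos(a)])*-1
        up=np.cross(ax,R[:,1]); up=up if up[2]>0 else -up
        f=g+R@p[1:4]-ax*.004;y=R[:,1]*.022;u=up*.022
        return proj(e,[f+u,f-u,f-y,f+y])
    for sw in(0,1):
        o=np.array(obs,float); o=o[[0,1,3,2]] if sw else o
        for t0 in(20,70):
            r=least_squares(lambda p:np.r_[(P(p)-o).ravel(),p[1:4]/.004],[t0,0,0,0],x_scale=[10,.01,.01,.01]);print(sw,r.x.round(4),r.cost.round(2))
E
python3 - <<'E'
from fit2 import *
d=pickle.load(open("c0.pkl","rb"));e=d["scene"]
R=np.array([[-.838,-.546,0],[-.546,.838,0],[0,0,-1]]);g=np.array([.4157,-.2563,.0563+.019])
q=lambda x,y:(253+x/6-.4,246+y/6-.4)
fit2(e,R,g,[q(228,105),q(199,205),q(161,138),q(262,168)])
g=np.array([.4147,-.2555,.1158+.019])
u,v=proj(e,g-[0,0,.019])[0].astype(int);q=lambda x,y:(u-50+x/4-.4,v-50+y/4-.4)
fit2(e,R,g,[q(222,150),q(205,215),q(175,176),q(237,190)])
E
```

```text
0 [ 7.06817e+01 -3.20000e-03 -2.10000e-03  3.00000e-03] 309.74
0 [ 7.06819e+01 -3.20000e-03 -2.10000e-03  3.00000e-03] 309.74
1 [ 7.00868e+01 -1.10000e-03 -2.70000e-03 -3.00000e-04] 0.44
1 [ 7.00868e+01 -1.10000e-03 -2.70000e-03 -3.00000e-04] 0.44
0 [ 3.30118e+01 -4.50000e-03 -1.20000e-03  2.10000e-03] 292.79
0 [ 7.6318e+01 -2.4000e-03 -1.2000e-03  3.6000e-03] 292.76
1 [ 3.34002e+01 -2.30000e-03 -1.80000e-03 -9.00000e-04] 3.94
1 [ 7.58865e+01 -3.00000e-04 -1.80000e-03  6.00000e-04] 3.92
```

The spool may simply be swinging, so I'll let it settle and watch the readings.

Request:
move_arm --targets "0 0 0 0;0 0 0 0;0 0 0 0;0 0 0 0;0 0 0 0;0 0 0 0;0 0 0 0;0 0 0 0;0 0 0 0;0 0 0 0"

```text
time_s: 9.32
tcp_pos: [0.4154, -0.2558, 0.0776]
ee_rot: [[-0.838, -0.545, 0.0], [-0.545, 0.838, -0.0], [-0.0, -0.0, -1.0]]
wrist_force: [0.0, 0.6, -0.6]
gripper_width: 0.73
gripper_force: 0.0
```

```bash
for i in 1 2 3 4; do python3 tilt.py; done; python3 - <<'E'
from h import *
e=capture("scene");pickle.dump(e,open("e.pkl","wb"));s=sense()
u,v=proj(e,s["tcp_pos"])[0].astype(int);print(u,v)
c,s=pickle.load(open("wt.pkl","rb"))
a=crop(e["image"],u-33,v-30,66,66,6);b=crop(c["image"],190,180,132,132,3)
cv2.imwrite("pics/w5.png",np.hstack([a,b]))
E
```

```text
9.3167 [ 0.05  0.61 -0.61] [ 0.4154 -0.2558  0.0776] 63.50627160786526 0.0
[(220, 'col'), (244, 'grey'), (274, 'col'), (315, 'grey')]
9.3667 [ 0.11  0.31 -0.37] [ 0.4153 -0.2559  0.0776] 63.67824184090495 0.0
[(220, 'col'), (244, 'grey'), (274, 'col'), (315, 'grey')]
9.4167 [ 0.18 -0.31  0.57] [ 0.4152 -0.2559  0.0775] 63.61044573045255 0.0
[(220, 'col'), (244, 'grey'), (274, 'col'), (315, 'grey')]
9.4667 [ 0.38 -0.08  0.6 ] [ 0.4152 -0.2559  0.0776] 63.23202477282913 0.0
[(220, 'col'), (244, 'grey'), (274, 'col'), (315, 'grey')]
286 271
```

View pics/w5.png

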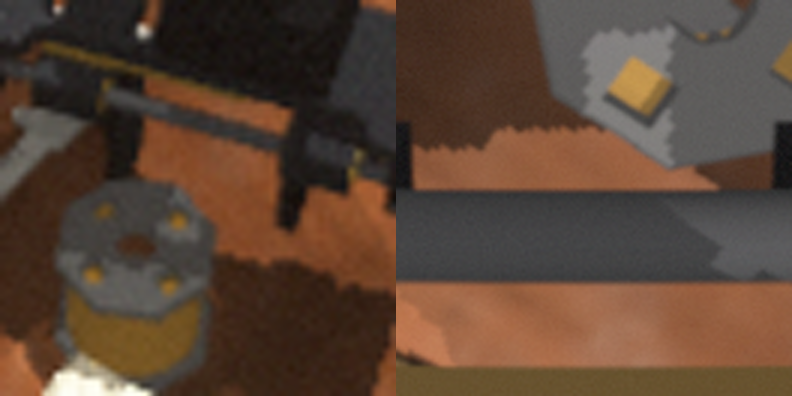

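The spool slipped a short way and now stands upright on the bench, with its top flange and four holes visible in the scene crop at (104,212), (179,220), (93,275) and (169,287) and its bore at (133,245). Now to locate it.

```bash
python3 - <<'E'
from h import *
e=pickle.load(open("e.pkl","rb"));c,s=pickle.load(open("wt.pkl","rb"))
q=lambda x,y:(253+x/6-.4,241+y/6-.4)
H=np.array([onz(e,q(*p),.066) for p in((104,212),(179,220),(169,287),(93,275))])
print(H.round(4),"ctr",H.mean(0).round(4),"bore",onz(e,q(133,245),.066).round(4))
r=H-H.mean(0);print(np.linalg.norm(r,axis=1).round(4),np.degrees(np.arctan2(r[:,1],r[:,0])).round(1)%90)
w=onz(c,(190+(640-396)/3-.3,180+85/3-.3),.066,s);print("wrist hole",w.round(4))
x,er=tri([ray(e,q(179,220)),ray(c,(190+(640-396)/3-.3,180+85/3-.3),s)]);print(x,er)
x,er=tri([ray(e,q(169,287)),ray(c,(190+(640-396)/3-.3,180+85/3-.3),s)]);print(x,er)
E
```

```text
[[ 0.3786 -0.2355  0.066 ]
 [ 0.4009 -0.2575  0.066 ]
 [ 0.3771 -0.28    0.066 ]
 [ 0.3561 -0.2566  0.066 ]] ctr [ 0.3782 -0.2574  0.066 ] bore [ 0.3781 -0.2554  0.066 ]
[0.0219 0.0227 0.0226 0.0221] [88.8 89.6 87.3 88. ]
wrist hole [ 0.4001 -0.2553  0.066 ]
[ 0.40182973 -0.25503392  0.06214438] [np.float64(0.0010205175325228434), np.float64(0.0010205175325228165)]
[ 0.42308612 -0.23194849 -0.03755241] [np.float64(0.0018576746567330882), np.float64(0.0018576746567332061)]
```

Request:
move_arm --targets "0 0 0.5 0;0 0 1 0;0 0 1 0;-0.5 0 1 0.7;-0.5 0 1 0.7;-0.5 0 0.5 0.7;0 0 0 0;0 0 0 0" --gripper 87

```text
time_s: 10.23
tcp_pos: [0.3777, -0.2558, 0.2031]
ee_rot: [[-0.726, -0.688, 0.002], [-0.688, 0.726, -0.0], [-0.001, -0.002, -1.0]]
wrist_force: [0.5, -0.5, -1.4]
gripper_width: 0.999
gripper_force: 0.0
```

```bash
cat > blobs.py <<'E'
from h import *
s=sense();c=capture("wrist");pickle.dump((c,s),open("w6.pkl","wb"))
im=c["image"].astype(int)
p0=np.array([.378,-.256,.066]);k=proj(c,p0,s)[0];print(s["time_s"],s["tcp_pos"].round(4),np.degrees(np.arctan2(s["ee_rot"][1,1],s["ee_rot"][0,1])),"pred",k,s["gripper_width"])
u,v=k.astype(int);r=45;y0=max(v-r,0);x0=u-r
sub=im[y0:v+r,x0:u+r];m=((sub[:,:,2]-sub[:,:,0])>25).astype(np.uint8)
n,l,st,ce=cv2.connectedComponentsWithStats(m,connectivity=4)
for i in range(1,n):
    if 8<st[i,4]<400: print(st[i].tolist(),(ce[i]+[x0,y0]).round(1),onz(c,ce[i]+[x0,y0],.066,s).round(4))
E
python3 blobs.py
```

```text
10.2333 [ 0.3777 -0.2558  0.2031] 133.4541447035131 pred [255.02166466 180.24706975] 0.9985154175404333
[38, 10, 20, 3, 47] [257.5 146.3] [ 0.3533 -0.2762  0.066 ]
[22, 24, 15, 14, 127] [239.1 165.3] [ 0.3778 -0.2765  0.066 ]
[56, 24, 14, 14, 123] [272.5 165.1] [ 0.3564 -0.2542  0.066 ]
[43, 39, 7, 3, 17] [256.  175.2] [ 0.3739 -0.2586  0.066 ]
[56, 56, 13, 13, 104] [271.9 197.4] [ 0.3791 -0.2329  0.066 ]
[23, 57, 14, 13, 113] [239.7 197.6] [ 0.4002 -0.255   0.066 ]
```

Request:
move_arm --targets "0.03 0.04 -0.8 0;0 0 -1 0;0 0 -1 0;0 0 -1 0;0 0 -1 0;0 0 -0.8 0;0 0 -0.4 0;0 0 -0.2 0;0 0 0 0;0 0 0 0"

```text
time_s: 11.12
tcp_pos: [0.3786, -0.2549, 0.0471]
ee_rot: [[-0.725, -0.689, -0.001], [-0.689, 0.725, 0.0], [0.001, 0.001, -1.0]]
wrist_force: [-0.0, -0.1, -0.3]
gripper_width: 1.001
gripper_force: 0.0
```

Request:
move_arm --targets "0 0 0 0;0 0 0 0;0 0 0 0;0 0 0 0;0 0 0 0;0 0 0 0;0 0 0 0;0 0 0 0" --gripper 40

```text
time_s: 11.78
tcp_pos: [0.3785, -0.2549, 0.048]
ee_rot: [[-0.725, -0.689, 0.0], [-0.689, 0.725, -0.0], [-0.0, -0.0, -1.0]]
wrist_force: [-1.4, 2.4, 5.8]
gripper_width: 0.734
gripper_force: 30.0
```

Request:
move_arm --targets "0 0 0.3 0;0 0 0.6 0;0 0 0.8 0;0 0 1 0;0 0 1 0;0 0 1 0;0 0 1 0;0 0 0.9 0;0 0 0.6 0;0 0 0.3 0"

```text
time_s: 12.62
tcp_pos: [0.3787, -0.2549, 0.2367]
ee_rot: [[-0.725, -0.689, 0.003], [-0.689, 0.725, -0.0], [-0.002, -0.002, -1.0]]
wrist_force: [0.6, -0.4, -4.4]
gripper_width: 0.729
gripper_force: 30.0
```

```bash
python3 - <<'E'
from h import *
s=sense();c=capture("wrist")
print(s["tcp_pos"].round(4),s["wrist_force"].round(2),s["gripper_force"],s["gripper_width"]*87)
im=c["image"].astype(int);m=((im[:,:,2]-im[:,:,0])>25).astype(np.uint8)
u,v=proj(c,s["tcp_pos"]+[0,0,.018],s)[0].astype(int);print(u,v)
x0,y0=u-60,v-60
n,l,st,ce=cv2.connectedComponentsWithStats(m[y0:v+60,x0:u+60],connectivity=4)
for i in range(1,n):
    if 15<st[i,4]<600:print(st[i].tolist(),(ce[i]+[x0,y0]).round(1),(s["ee_rot"].T@(onz(c,ce[i]+[x0,y0],s["tcp_pos"][2]+.018,s)-s["tcp_pos"])).round(4))
E
```

```text
[ 0.3787 -0.2549  0.2367] [ 0.6  -0.42 -4.37] 29.996502874419093 63.38898283210127
255 251
[0, 0, 14, 28, 278] [200.1 202. ] [ 0.0246 -0.0255 -0.018 ]
[94, 0, 6, 6, 17] [292.  192.9] [ 0.029   0.0168 -0.0181]
[109, 0, 11, 17, 111] [309.  196.9] [ 0.0271  0.0247 -0.0181]
[80, 17, 26, 24, 350] [287.5 219.7] [ 0.016   0.0151 -0.0181]
[16, 18, 24, 23, 324] [222.4 220.1] [ 0.0158 -0.0154 -0.018 ]
[19, 83, 21, 14, 186] [224.7 279.4] [-0.0154 -0.0152 -0.0179]
[81, 83, 21, 14, 183] [286.  279.3] [-0.0153  0.0152 -0.018 ]
```

Held firmly and level, with the spool centred in the tool. Now carrying it to the spindle and turning.

Request:
move_arm --targets "0.2 0.5 0 -0.44;0.41 0.98 0 -0.44;0.41 0.98 0 -0.44;0.41 0.98 0 -0.44;0.41 0.98 0 -0.44;0.41 0.98 0 -0.44;0.41 0.98 0 -0.44;0.41 0.98 0 -0.44;0.41 0.98 0 -0.44"

```text
time_s: 13.42
tcp_pos: [0.4645, -0.0451, 0.2331]
ee_rot: [[-0.916, -0.401, -0.004], [-0.401, 0.916, -0.0], [0.004, 0.002, -1.0]]
wrist_force: [-0.6, 0.2, -3.4]
gripper_width: 0.731
gripper_force: 30.0
```

Request:
move_arm --targets "0.41 0.98 0 -0.44;0.41 0.98 0 -0.44;0.41 0.98 0 -0.44;0.41 0.98 0 -0.44;0.41 0.98 0 -0.44;0.41 0.98 0 -0.44;0.41 0.98 0 -0.44;0.41 0.98 0 -0.44;0.23 0.5 0 -0.04;0 0 0 0"

```text
time_s: 14.25
tcp_pos: [0.5534, 0.1644, 0.2324]
ee_rot: [[-0.994, -0.106, -0.003], [-0.106, 0.994, -0.001], [0.003, -0.001, -1.0]]
wrist_force: [0.1, 0.2, -5.0]
gripper_width: 0.728
gripper_force: 30.0
```

```bash
python3 - <<'E'
from h import *
s=sense();c=capture("wrist")
y=s["ee_rot"][:,1];print(s["time_s"],s["tcp_pos"].round(4),np.degrees(np.arctan2(y[1],y[0])),s["wrist_force"].round(2),s["joints"].round(0))
print("to go units",((np.array([.5535,.1625])-s["tcp_pos"][:2])/.025).round(2))
# can the pin / tip be seen through?
for X in([.5535,.1625,.13],[.5704,.1488,.049]): print(proj(c,X,s))
cv2.imwrite("pics/w7.png",np.hstack([cv2.resize(c["image"],(512,384))]))
E
```

```text
14.25 [0.5534 0.1644 0.2324] 96.08796111642565 [ 0.07  0.24 -4.98] [  33.   17.   -5.   -0.  -68. -116.]
to go units [ 0.   -0.07]
[[253.24718252 189.51440736]]
[[239.52515778 185.04312486]]
```

Request:
move_arm --targets "0 -0.07 -0.6 0;0 0 -0.8 0;0 0 -0.6 0;0 0 -0.3 0;0 0 -0.3 0;0 0 -0.3 0;0 0 0 0"

```text
time_s: 14.88
tcp_pos: [0.5529, 0.1606, 0.1615]
ee_rot: [[-0.995, -0.103, -0.001], [-0.103, 0.995, 0.001], [0.0, 0.001, -1.0]]
wrist_force: [-0.2, 3.0, -5.4]
gripper_width: 0.727
gripper_force: 30.0
```

Request:
move_arm --targets "0 0.05 -0.3 0;0 0 -0.4 0;0 0 -0.4 0;0 0 -0.4 0;0 0 -0.4 0;0 0 -0.2 0;0 0 0 0"

```text
time_s: 15.47
tcp_pos: [0.5527, 0.1614, 0.1083]
ee_rot: [[-0.995, -0.104, -0.002], [-0.104, 0.995, -0.001], [0.002, -0.001, -1.0]]
wrist_force: [0.9, 0.0, -3.9]
gripper_width: 0.726
gripper_force: 30.0
```

Free so far. Lowering onto the pin and platter.

Request:
move_arm --targets "0 0 -0.2 0;0 0 -0.15 0;0 0 -0.15 0;0 0 0 0;0 0 0 0"

```text
time_s: 15.88
tcp_pos: [0.5531, 0.1615, 0.0974]
ee_rot: [[-0.995, -0.104, -0.0], [-0.104, 0.995, -0.0], [0.0, -0.0, -1.0]]
wrist_force: [0.0, -1.1, -4.1]
gripper_width: 0.726
gripper_force: 30.0
```

Request:
move_arm --targets "0 0 -0.06 0;0 0 -0.06 0;0 0 0 0;0 0 0 0"

```text
time_s: 16.22
tcp_pos: [0.5531, 0.1616, 0.0945]
ee_rot: [[-0.995, -0.104, -0.0], [-0.104, 0.995, -0.0], [0.0, -0.0, -1.0]]
wrist_force: [-0.1, 0.4, -4.3]
gripper_width: 0.731
gripper_force: 30.0
```

Request:
move_arm --targets "0 0 -0.06 0;0 0 -0.06 0;0 0 0 0;0 0 0 0"

```text
time_s: 16.55
tcp_pos: [0.5531, 0.1616, 0.0914]
ee_rot: [[-0.995, -0.104, -0.0], [-0.104, 0.995, -0.0], [0.0, -0.0, -1.0]]
wrist_force: [0.1, -0.5, -4.8]
gripper_width: 0.728
gripper_force: 30.0
```

Below the pin's top without contact, so the pin is in a hole. The last few mm remain.

Request:
move_arm --targets "0 0 -0.05 0;0 0 -0.04 0;0 0 0 0;0 0 0 0"

```text
time_s: 16.88
tcp_pos: [0.5535, 0.1618, 0.0901]
ee_rot: [[-0.995, -0.104, 0.001], [-0.104, 0.995, 0.0], [-0.001, 0.0, -1.0]]
wrist_force: [-2.3, 0.3, 1.7]
gripper_width: 0.727
gripper_force: 30.0
```

Request:
move_arm --targets "0 0 0 0;0 0 0 0;0 0 0 0;0 0 0 0;0 0 0 0;0 0 0 0" --gripper 87

```text
time_s: 17.38
tcp_pos: [0.5533, 0.1617, 0.0893]
ee_rot: [[-0.995, -0.104, 0.0], [-0.104, 0.995, 0.0], [-0.0, 0.0, -1.0]]
wrist_force: [-0.4, -0.1, 0.9]
gripper_width: 0.987
gripper_force: 0.0
```

Request:
move_arm --targets "0 0 0.3 0;0 0 0.6 0;0 0 1 0;0 0 1 0;0 0 1 0;0 0 1 0;0 0 0.8 0;0 0 0.3 0;0 0 0 0"

```text
time_s: 18.13
tcp_pos: [0.5541, 0.1621, 0.2419]
ee_rot: [[-0.995, -0.104, 0.005], [-0.104, 0.995, 0.002], [-0.005, 0.002, -1.0]]
wrist_force: [0.3, -0.4, -0.8]
gripper_width: 1.001
gripper_force: 0.0
```

```bash
python3 - <<'E'
from h import *
s=sense();c=capture("wrist");e=capture("scene");t=capture("top");pickle.dump((c,s,e,t),open("w8.pkl","wb"))
print(s["time_s"],s["tcp_pos"].round(4),s["wrist_force"].round(2))
a=crop(e["image"],170,115,110,99,4);b=crop(c["image"],180,110,150,132,3)[:,:360]
cv2.imwrite("pics/w8.png",np.hstack([a,b]))
E
```

```text
18.1333 [0.5541 0.1621 0.2419] [ 0.33 -0.44 -0.84]
```

View pics/w8.png

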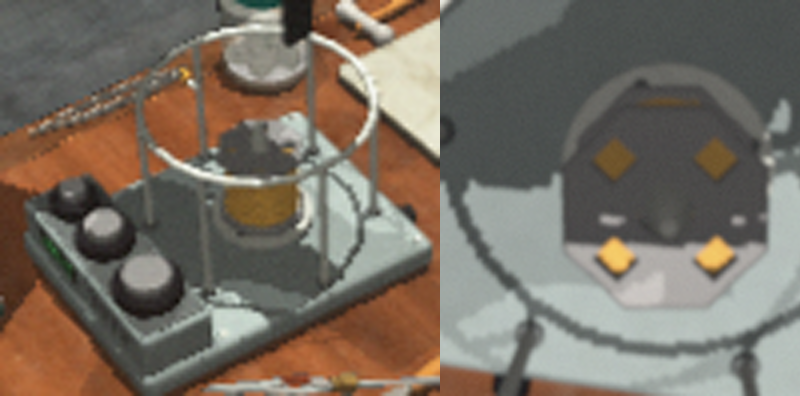

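The spool sits flat on the platter (octagon centred, contact at exactly the seated height) and is released. Next, shut the fingers and go to the zero key, staying slightly on the robot side to clear the cage.

Request:
move_arm --targets "-0.88 0.45 0 -0.31;-0.88 0.45 0 -0.31;-0.88 0.45 0 -0.31;-0.88 0.45 0 -0.31;-0.88 0.45 0 -0.31;-0.86 0.45 0 -0.31;0 0 0 0;0 0 0 0;0 0 0 0" --gripper 0

```text
time_s: 19.03
tcp_pos: [0.4215, 0.2289, 0.2384]
ee_rot: [[-0.998, 0.058, -0.001], [0.058, 0.998, -0.001], [0.001, -0.001, -1.0]]
wrist_force: [-0.4, -0.1, 0.1]
gripper_width: 0.397
gripper_force: 0.0
```

```bash
python3 - <<'E'
from h import *
s=sense();c=capture("wrist");pickle.dump((c,s),open("w9.pkl","wb"))
print(s["time_s"],s["tcp_pos"].round(4),s["gripper_width"],np.degrees(np.arctan2(s["ee_rot"][1,1],s["ee_rot"][0,1])),s["joints"].round(0))
g=cv2.cvtColor(c["image"],cv2.COLOR_BGR2GRAY)
for n,X,r in(("zero",[.427,.2292,.084],.011),("start",[.4245,.183,.084],.015),("stop",[.4215,.1163,.084],.019)):
    k=proj(c,X,s)[0];print(n,k)
    R=r/np.linalg.norm(s["tcp_pos"]+[0,0,.16]-X)*c["fx"]
    u,v=k.astype(int);w=int(R*2.2);y0=max(v-w,0);x0=max(u-w,0)
    sub=cv2.medianBlur(g[y0:v+w,x0:u+w],3)
    h=cv2.HoughCircles(sub,cv2.HOUGH_GRADIENT,1,5,param1=60,param2=8,minRadius=int(R*.8),maxRadius=int(R*1.25))
    if h is not None:
        for a in h[0][:3]: print(a.round(1),onz(c,a[:2]+[x0,y0],.084,s).round(4))
E
```

```text
19.0333 [0.4215 0.2289 0.2384] 0.3966913041629692 86.68187210855886 [  48.    7.  -18.    0.  -65. -141.]
zero [256.21462473 181.84785112]
[27.5 26.5 11.5] [0.4278 0.2314 0.084 ]
[32.5 28.5 12.2] [0.4301 0.2363 0.084 ]
[23.5 17.5 11.1] [0.4185 0.228  0.084 ]
start [209.64785709 182.01221254]
[35.5 33.5 14.9] [0.424  0.1839 0.084 ]
[40.5 29.5 18.3] [0.4203 0.1892 0.084 ]
[35.5 26.5 17.2] [0.417  0.1845 0.084 ]
stop [143.4094342  182.88122844]
[44.5 41.5 19. ] [0.4213 0.1195 0.084 ]
[50.5 42.5 22.4] [0.4227 0.1255 0.084 ]
[51.5 37.5 22.4] [0.4176 0.1272 0.084 ]
```

Request:
move_arm --targets "0.05 0.04 -0.7 0;0 0 -0.9 0;0 0 -1 0;0 0 -1 0;0 0 -1 0;0 0 -0.8 0;0 0 -0.3 0;0 0 -0.1 0;0 0 0 0;0 0 0 0"

```text
time_s: 19.92
tcp_pos: [0.4239, 0.2306, 0.0952]
ee_rot: [[-0.998, 0.059, 0.002], [0.059, 0.998, 0.001], [-0.001, 0.001, -1.0]]
wrist_force: [0.7, 1.0, 0.4]
gripper_width: 0.002
gripper_force: 0.0
```

Request:
move_arm --targets "-0.06 0 -0.2 0;0 0 -0.2 0;0 0 -0.1 0;0 0 0 0;0 0 0 0"

```text
time_s: 20.33
tcp_pos: [0.4223, 0.231, 0.0827]
ee_rot: [[-0.998, 0.058, 0.002], [0.058, 0.998, 0.002], [-0.002, 0.002, -1.0]]
wrist_force: [0.9, 1.0, 3.9]
gripper_width: 0.001
gripper_force: 2.3
```

Request:
move_arm --targets "0 0 -0.1 0;0 0 0 0;0 0 0 0"

```text
time_s: 20.58
tcp_pos: [0.4223, 0.231, 0.0821]
ee_rot: [[-0.998, 0.057, 0.003], [0.057, 0.998, 0.002], [-0.003, 0.002, -1.0]]
wrist_force: [-5.4, -0.8, 18.5]
gripper_width: 0.004
gripper_force: 9.3
```

Force rises early with a push toward −x, so the gripper body is probably grazing the cage ring. I'll back off, shift toward the robot, and retry.

Request:
move_arm --targets "0 0 0.3 0;-0.18 0 0.3 0;0 0 0 0;0 0 -0.2 0;0 0 -0.2 0;0 0 -0.2 0;0 0 0 0;0 0 0 0"

```text
time_s: 21.25
tcp_pos: [0.4169, 0.2302, 0.0818]
ee_rot: [[-0.998, 0.057, 0.0], [0.057, 0.998, -0.001], [-0.0, -0.001, -1.0]]
wrist_force: [-10.5, -2.3, 28.8]
gripper_width: 0.004
gripper_force: 13.9
```

```bash
python3 - <<'E'
from station import *
s=sense();print(s["tcp_pos"].round(4),s["wrist_force"].round(2),s["moment"].round(3),s["joints"].round(1))
E
```

```text
[0.4169 0.2302 0.0818] [-10.46  -2.33  28.83] [-0.408  2.8   -0.016] [ 4.860e+01  1.700e+01 -3.080e+01  1.000e-01 -4.220e+01 -1.419e+02]
```

Request:
move_arm --targets "0 0 0.2 0;0 0 0.02 0;0 0 0 0;0 0 0 0"

```text
time_s: 21.58
tcp_pos: [0.4169, 0.2302, 0.0843]
ee_rot: [[-0.998, 0.058, -0.0], [0.058, 0.998, -0.0], [0.0, -0.0, -1.0]]
wrist_force: [-0.8, 1.0, 3.3]
gripper_width: 0.008
gripper_force: 1.9
```

Request:
move_arm --targets "0 0 0.06 0;0 0 0 0;0 0 0 0"

```text
time_s: 21.83
tcp_pos: [0.4169, 0.2302, 0.0859]
ee_rot: [[-0.998, 0.058, -0.0], [0.058, 0.998, -0.0], [0.0, -0.0, -1.0]]
wrist_force: [-1.2, 1.3, 2.5]
gripper_width: 0.007
gripper_force: 1.4
```

Request:
move_arm --targets "0 0 0.06 0;0 0 0 0;0 0 0 0"

```text
time_s: 22.08
tcp_pos: [0.4169, 0.2301, 0.0877]
ee_rot: [[-0.998, 0.058, -0.0], [0.058, 0.998, -0.0], [0.0, -0.0, -1.0]]
wrist_force: [-1.2, 1.8, 1.8]
gripper_width: 0.006
gripper_force: 0.9
```

Request:
move_arm --targets "0 0 0.08 0;0 0 0 0;0 0 0 0"

```text
time_s: 22.33
tcp_pos: [0.4165, 0.2295, 0.0895]
ee_rot: [[-0.998, 0.059, -0.001], [0.059, 0.998, -0.001], [0.001, -0.001, -1.0]]
wrist_force: [0.3, 0.7, -0.5]
gripper_width: 0.004
gripper_force: 0.0
```

The spring curve is linear from 0.088 to 0.082, so the zero key was fully down (the tips reach about 4 mm beyond the reading). Now the start key, to about 0.083.

Request:
move_arm --targets "0 0 0.5 0;0 0 0.5 0;0.05 -0.65 0 0;0.05 -0.6 0 0;0 -0.6 0 0;0 0 0 0;0 0 -0.5 0;0 0 -0.4 0;0 0 0 0;0 0 0 0"

```text
time_s: 23.17
tcp_pos: [0.4192, 0.1836, 0.0919]
ee_rot: [[-0.998, 0.058, -0.001], [0.058, 0.998, -0.001], [0.001, -0.001, -1.0]]
wrist_force: [0.8, 0.2, 0.5]
gripper_width: 0.004
gripper_force: 0.0
```

Request:
move_arm --targets "0 0 -0.1 0;0 0 -0.1 0;0 0 -0.1 0;0 0 -0.04 0;0 0 0 0;0 0 0 0"

```text
time_s: 23.67
tcp_pos: [0.4199, 0.1844, 0.0843]
ee_rot: [[-0.998, 0.058, 0.001], [0.058, 0.998, 0.001], [-0.001, 0.001, -1.0]]
wrist_force: [0.1, 0.1, 3.2]
gripper_width: 0.001
gripper_force: 1.8
```

Request:
move_arm --targets "0 0 -0.06 0;0 0 -0.03 0;0 0 0 0;0 0 0 0"

```text
time_s: 24.0
tcp_pos: [0.4199, 0.1844, 0.0824]
ee_rot: [[-0.998, 0.058, 0.001], [0.058, 0.998, 0.001], [-0.001, 0.001, -1.0]]
wrist_force: [-0.6, 0.0, 7.8]
gripper_width: 0.005
gripper_force: 4.1
```

Fully down at 7.8 N. Lifting clear, then a numeric check that the spool is unmoved.

Request:
move_arm --targets "0 0 0.3 0;0 0 0.7 0;0 0 1 0;0 0 1 0;0 0 1 0;0 0 1 0;0 0 1 0;0 0 0.5 0;0 0 0 0;0 0 0 0"

```text
time_s: 24.83
tcp_pos: [0.4188, 0.1836, 0.2438]
ee_rot: [[-0.998, 0.059, -0.001], [0.059, 0.998, 0.0], [0.001, 0.0, -1.0]]
wrist_force: [0.2, -0.1, -0.7]
gripper_width: 0.005
gripper_force: 0.0
```

```bash
python3 - <<'E'
from h import *
_,_,e0,t0=pickle.load(open("w8.pkl","rb"));e=capture("scene")
s=sense();print(s["time_s"],s["tcp_pos"].round(3),s["wrist_force"].round(1))
# spool top in scene: brass holes / wire position before and after
b=lambda im:(lambda a:np.argwhere((a[:,:,2]-a[:,:,0])>50).mean(0))(im[140:180,220:252].astype(int))
print(b(e0["image"]),b(e["image"]))
d=pickle.load(open("c0.pkl","rb"))["scene"]["image"].astype(int);n=e["image"].astype(int)
df=(np.abs(n-d).sum(2)>90).astype(np.uint8)
k,l,st,ce=cv2.connectedComponentsWithStats(df)
print([(st[i].tolist()) for i in range(1,k) if st[i,4]>25])
E
```

```text
24.8833 [0.418 0.183 0.243] [ 0.  -0.3 -0. ]
[13.47878788 14.30606061] [13.43072289 14.19879518]
[[0, 0, 71, 107, 2637], [55, 1, 105, 55, 2063], [10, 21, 23, 50, 468], [151, 27, 64, 106, 2815], [24, 41, 22, 7, 57], [223, 145, 26, 31, 436], [0, 149, 8, 9, 44], [176, 159, 15, 9, 42], [182, 166, 56, 35, 535], [150, 177, 54, 43, 832], [121, 182, 26, 24, 233], [0, 208, 127, 117, 6121], [174, 221, 11, 12, 77], [274, 255, 32, 39, 731], [90, 306, 36, 25, 472], [31, 318, 54, 39, 957]]
```

```bash
python3 -c "
from station import *
print(finish_job())"
```

```text
the job is handed in; nothing more can be done
None
```

I handed the job in at about 25 s: the full spool sits flat on the platter with the drive pin in a hole and the gripper off it, and the zero key then the start key were pressed; while being stood up the spool slipped from the loosened grip a few cm at most and landed upright on the bench, and the zero key went fully down twice because I retried the press.

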